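# Tighten a collet fixture's sunken hold-down screw with the T-handle hex key

## Task

The hold-down screw of the green collet fixture, in the deep round boss on the side away from the fixture's lever, has only been run in by hand. Take the larger T-handle hex key from the wooden block, feel for the hidden hex socket by turning the key under light pressure until it drops fully in, and turn the screw clockwise until it just comes up tight, neither pushing nor wrenching the key hard. Then draw the key out and stand it back upright in its own hole in the block, leaving the other things where they are.

Things in the scene. Friction and masses are not known exactly. Their poses are not given: they have to be found in the camera images.
- fixture: Green cast collet fixture on an aluminium plate (220 x 270 x 20 mm), fixed. Origin: centre of the plate's underside, z up. Collet bore faces -x; clamping lever with metal ball (180 mm high) on the +y side. Round bosses, 52 mm wide, 74 mm high, at y = +92 and -92 mm; the one at -92 (away from the lever) holds the screw to tighten. Housing between them: 88 mm wide, 152 mm high.
- screw_mouth (a point): Centre of the mouth of the counterbore in the boss away from the lever, 74 mm above the table, z up along the screw's axis. The counterbore is 33 mm wide.
- screw_head (a point): Centre of the top face of the screw's head, on its axis, 46 mm above the table (28 mm below the mouth). Head 28 mm wide; hex socket 17.8 mm across flats, 10 mm deep, no chamfer. The point belongs to the casting: its orientation does not tell how the hexagon lies, which is unknown and repeats every 60 degrees. The key enters within about 4 degrees of the hexagon.
- screw (a joint): How far the screw is turned, rad, growing clockwise seen from above; not the angle of the hexagon. It starts between 0.2 and 0.55, turns against about 0.15 N m of rubbing and comes up tight at 1.0. Beyond that it only winds up elastically, by 3 N m per rad, without this value growing: 0.3 to 0.4 N m at the key is tight enough, 0.6 N m is too much.
- key: Larger T-handle hex key, 0.4 to 0.6 kg, upright in the block. Origin: centre of its tip, z up the shaft. Hexagonal steel shaft 17 mm across flats (two face its +x and -x), last 2.5 mm turned to a cone 14 mm wide at the tip; 145 mm from tip to handle. Black handle bar 90 mm long (along its x), 20 mm wide (y), 24 mm high, flat-sided, centred on the shaft, its middle 157 mm above the tip.
- stand: Wooden block 80 (x) x 190 (y) x 80 mm, fixed, origin at the centre of its underside. The larger key stands in the hole at y = +55 mm, a smaller T-handle key in the hole at y = -55 mm. Holes are 65 mm deep.
- key_hole (a point): Centre of the mouth of the larger key's hole in the block's top, 80 mm above the table; the hole is round, 24 mm wide and 65 mm deep, and the key's tip stands on its floor, 15 mm above the table.
- small_key: Smaller T-handle hex key (10 mm across flats, handle 75 x 16 x 20 mm, top about 160 mm above the table) in the same block: not to be disturbed. Origin at its tip.
- collet: Steel collet, 38 mm wide and 82 mm high, standing on the table: not to be disturbed. Origin at the centre of its foot.
- spare_screw: Spare cap screw, 65 mm high, standing on its 30 mm head on the tooling plate: not to be disturbed. Origin at the centre of its foot.

How it is judged:
On the way, in this order (a step that is already met when the one before it is completed fails the run):
1. the larger key stands in the screw's socket, its tip at least 7 mm below the top of the screw's head (z of key in the frame of screw_head below -0.007 m and horizontal distance between key and screw_head below 0.004 m), for 0.2 s.
2. with the key in the socket, the screw is turned clockwise until tight (value of joint screw above 0.97 rad and z of key in the frame of screw_head below -0.007 m), for 0.1 s.
At the end, for the whole second after the job is handed in: The screw is tight (joint reading above 0.95), and the larger key stands at rest and upright (within 0.12 rad) in its own hole in the block, its tip within 8 mm of the hole's axis and at least 55 mm below the block's top (value of joint screw above 0.95 rad and horizontal distance between key and key_hole below 0.008 m and z of key in the frame of key_hole below -0.055 m and angle between key's own z axis and vertical below 0.12 rad and linear speed of key below 0.02 m/s); the robot touches nothing.
It fails at once if the key is pushed or wrenched hard: more than 90 N in all between it and the fixture with its screw (about 0.75 N m of turning) (contact force between key and fixture above 90 N).
It fails at once if the smaller key, the collet or the spare screw is displaced by more than 25 mm (distance of any of small_key, collet, spare_screw from where it was at the start of the episode above 0.025 m).
It also fails if it takes over 67 s, if anything falls off the work surface, if the arm or the gripper's body presses on something with over 40 N, if the wrist force passes 120 N, or if a joint passes its speed limit or range.

## Robot

A 6-joint arm with a two-finger parallel gripper is mounted at the origin on the work surface. World frame = base frame: x ahead of the robot, y to its left, z up, the work surface at z = 0. Lengths are in m, angles in rad, forces in N, time in s.
With the tool pointing down it reaches from about 0.325 to 0.925 m from the base axis. Payload 3.1 kg.
Tool frame: the origin (TCP) lies midway between the tips of the shut fingers; the grasp point (between the pads) lies 19 mm behind it; z points along the fingers, y is the line along which they close (so a half turn about z gives the same grasp; the last joint's range is limited). The gripper opens to 85 mm and grips with 20 to 120 N. Pads are 22 mm wide; open, the fingers measure 114 mm over their backs; the gripper's body (76 mm by 85 mm) begins 54 mm behind the grasp point. The pads swing forward as they close: fully open they stand 13 mm farther back than shut.
Start: joints at [-1.455, 0.217, 1.613, -0, 1.311, -0.112], TCP at [0.141, -0.609, 0.231] pointing down, gripper open.
Joint ranges: [-2.75, 2.75], [-0.78, 2.1], [0.31, 2.55], [-1.13, 4.27], [0.13, 2.63], [-2.58, 2.58]. Speed limits (rad/s): [2.79, 2.79, 3.14, 3.14, 3.14, 3.14].

## Interface

Orientations are given as a unit quaternion [x, y, z, w].
In Python, from rig import env, camera, camera_info gives the robot as it stands.
- The arm moves only by the tool carry_out, never from a script. Its argument "motion" is a list of rows, each a list of 5 numbers: the opening in per cent of the stroke, from 0 (shut) to 100 (fully open), then the shift along the tool's x, y, z in mm, then the turn about the tool's z in degrees. A call has 1 to 20 rows; each row shifts and turns the commanded pose from where the row before left it, along the tool's axes as they then stand; what a row does not reach is not made up. A row lasts 1/8 s, in which the tool goes at most 62.5 mm and 10.7 degrees, less where a joint would pass 70% of its speed; a pose out of reach is approached as far as the arm can. A call is refused whole if a number of a shift passes 62.5 or a number of a turn 10.7, either way. A call with a gripper value outside its range is refused whole. The fingers move at their own pace and stop on an object; the grip force is fixed at half the most. Time passes only in rows, so rows that do not move let the fingers close. It gives the time, the measured TCP pose, the force, the opening and the grip force at its end, in the units of the state.
- env.get_state(): the state, without advancing time (a new reading comes with each control period).
- camera(name): name is "scene" or "side" or "wrist"; returns the picture (400x640x3 uint8, red, green, blue); there is no depth.
- camera_info(name): a dict with "fx", "fy", "cx", "cy" (pixels), "dist" ([k1, k2, p1, p2, k3] as OpenCV has them; the pictures are not rectified), "rvec" (rotation vector, rad) and "tvec" (3), from world to camera coordinates, as OpenCV has them. Camera axes: x right, y down, z forward; pixel columns grow to the right and rows downward; lengths in m; the calibration is good to about 2 mm. A picture is of the moment at which its call begins: read the wrist's pose just before it. camera_info takes no time and is no camera call; for the wrist camera it gives the pose at the moment of the call.
- env.finish_job(): hands the job in; it is judged then, once.
The state is a dict: "t": time; "joint_positions": joint angles; "joint_vel": joint speeds; "joint_torque": joint torques, N m; "tcp_pos": TCP position; "eef_rot": TCP orientation; "contact_force": force on the tool from outside, world axes, zero at the start; "moment": the same for the moment, N m; "gripper_width": finger opening in m; "grip_force": force on a finger pad.
Only numpy, scipy, OpenCV 4.12 (cv2) and the standard library are available. Lean on these libraries where they do the work, as an engineer would, in place of code of your own. Each camera call takes 0.05 s, during which the arm holds its last target. There are 200 camera calls.

## Working session

There is one attempt and no reset: what is moved stays moved. The work goes in short steps, Python scripts to look and compute and a tool call to move; the robot and the scene stay as the last step left them, time stands still between calls to the robot, and variables do not carry over. Pictures are saved under pics/ and viewed, at most 10 in all, crops included, and the job is handed in when it is done.

Besides the shell and the picture viewer there is one more tool, called after "Request:" as a command line: name --pt "numbers of a row" for each row, then --argument value for the rest. carry_out: Moves the arm, as the interface text tells. Its arguments: {"type":"object","properties":{"motion":{"type":"array"}},"required":["motion"]}

```bash
mkdir -p pics; ls; python3 - <<'E'
from rig import env,camera,camera_info
import cv2
s=env.get_state();print(s)
for n in("scene","side","wrist"):
    i=camera_info(n);print(n,i)
    cv2.imwrite(f"pics/{n}0.png",camera(n)[:,:,::-1])
E
```

```text
pics
{'t': 0.0, 'joint_positions': array([-1.45522831e+00,  2.17735744e-01,  1.61496664e+00,  1.58266999e-05,
        1.31128749e+00, -1.12161050e-01]), 'joint_vel': array([-0.00039093, -0.00068426,  0.00086901, -0.00024055,  0.00221985,
       -0.00203821]), 'joint_torque': array([-1.02941405e-03, -3.96842587e+01, -3.03851151e+01, -3.63495283e-04,
        9.70497000e-03, -4.71945469e-06]), 'tcp_pos': array([ 0.14105751, -0.60802486,  0.22996271]), 'eef_rot': array([ 9.93523953e-01,  1.13616540e-01,  5.60411945e-06, -1.19862070e-03]), 'contact_force': array([0.119373  , 0.82456656, 0.19355675]), 'moment': array([-0.03940788, -0.02272324, -0.00995479]), 'grip_force': 0.0, 'gripper_width': 0.08568596801740866}
scene {'fx': 456.26059533707087, 'fy': 456.26059533707087, 'cx': 325.1084051095561, 'cy': 197.67184484598255, 'dist': array([0.04448899, 0.        , 0.        , 0.        , 0.        ]), 'rvec': array([ 0.83364913,  2.37528185, -1.24114608]), 'tvec': array([ 0.46205082, -0.1182068 ,  1.6002001 ])}
side {'fx': 509.7560293306774, 'fy': 509.7560293306774, 'cx': 313.44786833898263, 'cy': 208.09644813066302, 'dist': array([0.02059547, 0.        , 0.        , 0.        , 0.        ]), 'rvec': array([ 2.37750271, -0.20249659,  0.08880215]), 'tvec': array([-0.57563617,  0.11439662,  1.15805376])}
wrist {'fx': 303.1759040049753, 'fy': 303.1759040049753, 'cx': 323.5380492012186, 'cy': 199.60191038172903, 'dist': array([-0.01279511,  0.        ,  0.        ,  0.        ,  0.        ]), 'rvec': array([-2.27482097,  1.80927994,  0.26206604]), 'tvec': array([-0.625306  , -0.03698538,  0.37843945])}
```

View pics/scene0.png

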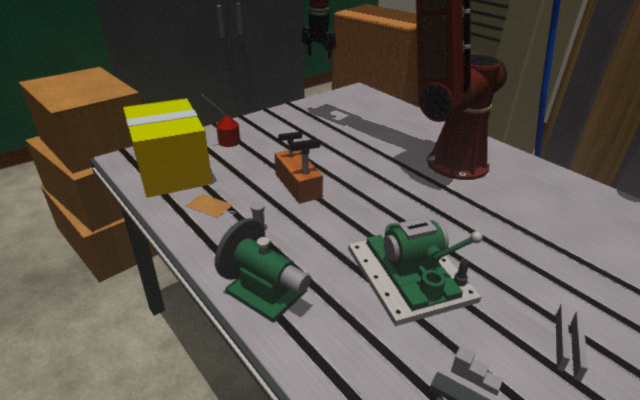

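View pics/side0.png

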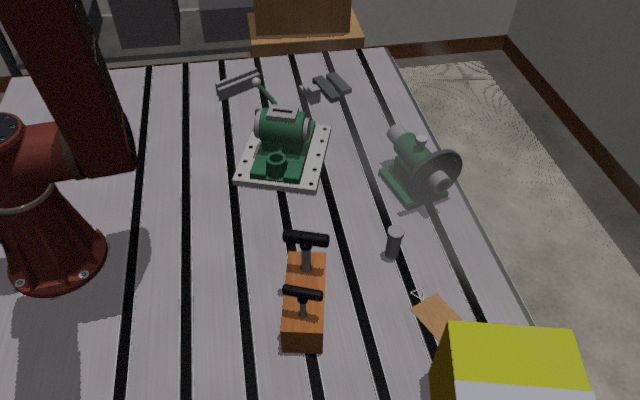

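The scene view shows the block at (298,175), the fixture at (415,260) and the lever ball at (477,237). The side view shows the near boss at (277,162), the ball at (257,82), and key handles at (305,239) and (302,293). I'll measure on enlarged crops next.

```bash
cat > h.py <<'E'
import numpy as np,cv2
from rig import env,camera,camera_info
def ray(i,p):
    K=np.array([[i['fx'],0,i['cx']],[0,i['fy'],i['cy']],[0,0,1]])
    u=cv2.undistortPoints(np.array([[p]],float),K,i['dist'])[0,0]
    R=cv2.Rodrigues(i['rvec'])[0]
    return -R.T@i['tvec'],R.T@np.array([u[0],u[1],1])
def onz(i,p,z):
    c,d=ray(i,p);return c+d*(z-c[2])/d[2]
def proj(i,P):
    K=np.array([[i['fx'],0,i['cx']],[0,i['fy'],i['cy']],[0,0,1]])
    return cv2.projectPoints(np.array(P,float).reshape(-1,3),i['rvec'],i['tvec'],K,i['dist'])[0][:,0]
E
python3 - <<'E'
from h import *
a=cv2.imread('pics/side0.png');b=cv2.imread('pics/scene0.png')
A=cv2.resize(a[90:360,220:350],None,fx=3,fy=2.2,interpolation=cv2.INTER_CUBIC)
A1=cv2.resize(a[70:200,225:345],(400,433),interpolation=cv2.INTER_CUBIC)
A2=cv2.resize(a[220:360,265:345],(400,700),interpolation=cv2.INTER_CUBIC)[:600]
c=np.zeros((600,800,3),np.uint8);c[:433,:400]=A1;c[:600,400:]=A2
cv2.imwrite('pics/c1.png',c)
i=camera_info('side');s=camera_info('scene')
for n,p,z in[('boss',(277,158),.074),('keyA',(305,237),.184),('keyB',(302,290),.16),('ball',(257,82),.17)]:print(n,onz(i,p,z).round(3))
for n,p,z in[('boss?',(432,277),.074),('k1',(290,136),.172),('k2',(306,145),.172),('ball',(477,237),.17)]:print('sc',n,onz(s,p,z).round(3))
E
```

```text
boss [0.521 0.178 0.074]
keyA [ 0.535 -0.183  0.184]
keyB [ 0.513 -0.284  0.16 ]
ball [0.498 0.379 0.17 ]
sc boss? [0.579 0.353 0.074]
sc k1 [ 0.538 -0.245  0.172]
sc k2 [ 0.535 -0.17   0.172]
sc ball [0.495 0.388 0.17 ]
```

View pics/c1.png

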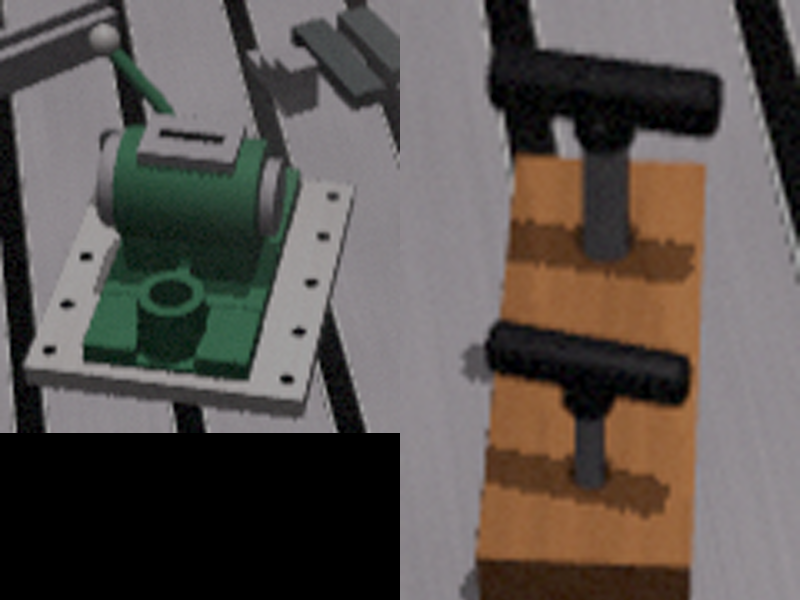

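View pics/wrist0.png

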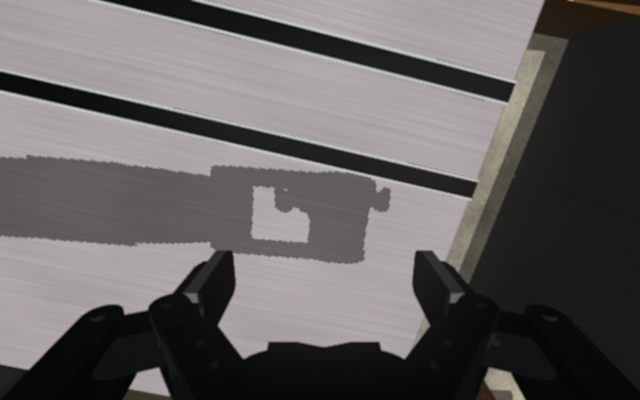

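The large key is at about (0.537,-0.175) and the screw boss at about (0.521,0.178). From the crop, the handle's ends are near side pixels (284,235) and (327,241). I'll hover over the key for a closer look from the wrist.

Request:
carry_out --pt "100 34 -23 -5 0" --pt "100 34 -23 -5 0" --pt "100 34 -23 -5 0" --pt "100 34 -23 -5 0" --pt "100 34 -23 -5 0" --pt "100 34 -23 -5 0" --pt "100 34 -23 -5 0" --pt "100 34 -23 -5 0" --pt "100 34 -23 -5 0" --pt "100 34 -23 -5 0" --pt "100 34 -23 -5 0" --pt "100 34 -23 -5 0" --pt "100 34 -23 -5 0" --pt "100 34 -23 -5 0" --pt "100 0 0 0 -10" --pt "100 0 0 0 -10" --pt "100 0 0 0 -10" --pt "100 0 0 0 -10" --pt "100 0 0 0 -10" --pt "100 0 0 0 -10"

```text
t: 2.65
tcp_pos: [0.5319, -0.1875, 0.3008]
eef_rot: [0.802, 0.598, -0.0, -0.0]
contact_force: [0.7, 0.6, -0.3]
gripper_width: 0.0854
grip_force: 0.0
```

Request:
carry_out --pt "100 0 0 0 -10" --pt "100 0 0 0 -10" --pt "100 0 0 0 -10" --pt "100 0 0 0 -10" --pt "100 0 0 0 -10" --pt "100 0 0 0 -10" --pt "100 0 0 0 -10" --pt "100 0 0 0 -10" --pt "100 0 0 0 -10" --pt "100 0 0 0 0" --pt "100 0 0 0 0"

```text
t: 4.03
tcp_pos: [0.532, -0.1876, 0.301]
eef_rot: [0.149, 0.989, 0.0, -0.0]
contact_force: [-0.1, 0.3, 0.7]
gripper_width: 0.0854
grip_force: 0.0
```

```bash
python3 - <<'E'
from h import *
i=camera_info('side')
for z in(.172,.184):
  a,b=onz(i,(284.4,235),z),onz(i,(327.4,240.6),z);print(a,b,np.degrees(np.arctan2(*(b-a)[1::-1])))
s=env.get_state();print(s['joint_positions'],s['tcp_pos'],s['eef_rot'])
w=camera_info('wrist');print(w)
cv2.imwrite('pics/w1.png',camera('wrist')[:,:,::-1])
E
```

```text
[ 0.49819023 -0.16155635  0.172     ] [ 0.577433  -0.1891802  0.172    ] -19.218437539606906
[ 0.49725354 -0.17174396  0.184     ] [ 0.57523106 -0.19892674  0.184     ] -19.21843753960688
[-4.63433177e-01  3.82668700e-02  1.68065280e+00  1.65116764e-05
  1.42313957e+00 -1.73599096e+00] [ 0.53202762 -0.18761167  0.301033  ] [ 1.48568436e-01  9.88902101e-01  7.98915250e-05 -2.19339265e-04]
{'fx': 303.1759040049753, 'fy': 303.1759040049753, 'cx': 323.5380492012186, 'cy': 199.60191038172903, 'dist': array([-0.01279511,  0.        ,  0.        ,  0.        ,  0.        ]), 'rvec': array([-2.33284962, -1.72190208, -0.24835783]), 'tvec': array([ 0.0245129 , -0.59696206,  0.28628293])}
```

View pics/w1.png

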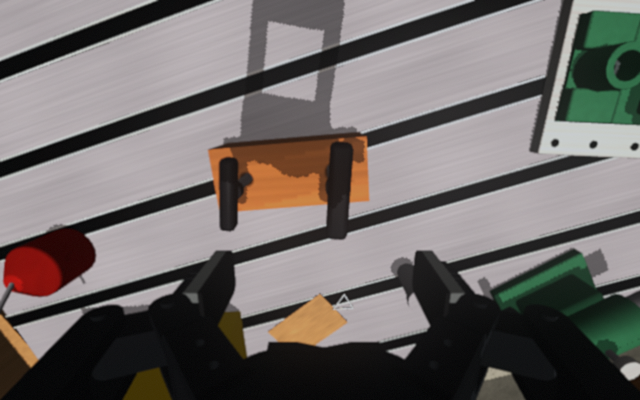

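The wrist view shows the large key's handle as a dark bar from (341,143) to (338,238). The small key is at (229,195) and the target boss at the upper right, near (628,65). I'll fit the handle's box to the images.

```bash
cat >> h.py <<'E'
from scipy.optimize import minimize
def box(x,y,yaw,zm):
    c,s=np.cos(yaw),np.sin(yaw)
    return [[x+c*a-s*b,y+s*a+c*b,zm+d] for a in(-.045,.045) for b in(-.01,.01) for d in(-.012,.012)]
def fit(views,p0,zm):
    # views: list of (info,img,window(u0,v0,u1,v1),thr)
    def masks(p):
        for i,im,(u0,v0,u1,v1),thr in views:
            h=cv2.convexHull(proj(i,box(*p,zm)).astype(np.float32))
            m=np.zeros((400*4,640*4),np.uint8);cv2.fillConvexPoly(m,np.round(h*4+1.5).astype(np.int32),1)
            m=cv2.resize(m.astype(np.float32),(640,400),interpolation=cv2.INTER_AREA)[v0:v1,u0:u1]
            d=np.clip((thr+15-im.max(2)[v0:v1,u0:u1].astype(float))/30,0,1)
            yield m,d
    f=lambda p:sum(1-np.minimum(m,d).sum()/np.maximum(m,d).sum() for m,d in masks(p))
    r=minimize(f,p0,method='Nelder-Mead',options=dict(initial_simplex=[p0]+[np.array(p0)+e for e in np.diag([.008,.008,.1])],xatol=1e-5,fatol=1e-5))
    return r.x,r.fun
E
python3 - <<'E'
from h import *
W=camera_info('wrist');S=camera_info('side')
w,s=cv2.imread('pics/w1.png'),cv2.imread('pics/side0.png')
print(w.max(2)[135:245:8,320:360:3]);print(s.max(2)[228:248:2,280:332:4])
vw=(W,w,(318,125,362,245),45);vs=(S,s,(290,225,335,250),45)
for v in([vw],[vs],[vw,vs]):
    for yaw in(-.3,):
        p,f=fit(v,[.537,-.175,yaw],.172);print(p,np.degrees(p[2]),f)
E
```

```text
[[ 67  63  59  56  54  53  53  51  51  52  52  51  55  58]
 [104 103 104 104  58  27  29  31  33  38  83 117 119 118]
 [117 119 120 108  27  34  37  35  36  35  32  83 117 116]
 [110 112 111  72  29  35  37  36  35  34  30  99 108 110]
 [110 109  74  32  31  37  36  36  34  33  33 189 197 198]
 [107 104  62  32  32  36  36  36  35  34  44 190 189 189]
 [115 108  48  31  32  36  36  36  36  32 104 200 202 202]
 [119 118  62  31  34  36  38  37  36  31 125 202 202 202]
 [165 125 114  31  32  36  36  39  47  35 184 203 203 203]
 [180 180 164  33  35  40  48  47  44  35 170 178 179 178]
 [180 179 132  33  45  47  47  48  43  43 168 156 175 175]
 [178 179 100  37  43  44  46  47  41  36  35  35  38  38]
 [ 36  37  35  38  42  44  44  46  41  36  76 135 183 186]
 [ 48 100 159 181 136 113 112 102 149 181 181 178 177 176]]
[[142  11  19  97 142 143 143 143 145 145 143 147 146]
 [140  23  20  16  48 115 124 143 143 142 145 145 148]
 [141  18  22  26  30  29  23  23  68 120 135 146 144]
 [143  28  29  29  34  21  31  27  27  26  21  46 124]
 [143  21  24  25  26  34  33  32  33  33  35  36  23]
 [145  12   5  16  16  10  24  25  33  38  40  31  26]
 [141   3  16   8   1   7   8   6  15  23  19  23  19]
 [143  96   8  12  20   0  15   3  18  16  16  12  24]
 [141 137  10  16 139   0  21   0  17   1  10   9  42]
 [141 144  17  11 159  12  18  13  95  98  24   5 114]]
[ 0.53567172 -0.17776182 -0.34183455] -19.58567693045538 0.3897900928578143
[ 0.53426372 -0.17893001 -0.35309119] -20.230634810670974 0.20847653181461123
[ 0.53480899 -0.17764047 -0.34460716] -19.74453585365346 0.6192110601044188
```

```bash
cat >> h.py <<'E'
def delta(x,y,z,s=None):
    from scipy.spatial.transform import Rotation as R
    s=s or env.get_state();r=R.from_quat(s['eef_rot']).as_matrix()
    return (r.T@(np.array([x,y,z])-s['tcp_pos'])*1000).round(1),np.degrees(np.arctan2(r[1,0],r[0,0])).round(2)
E
python3 - <<'E'
from h import *
W=camera_info('wrist');S=camera_info('side')
w,s=cv2.imread('pics/w1.png'),cv2.imread('pics/side0.png')
vw=(W,w,(318,138,362,232),75);vs=(S,s,(290,225,335,250),70)
for v in([vw],[vs],[vw,vs]):
    p,f=fit(v,[.536,-.178,-.34],.172);print(p,np.degrees(p[2]),f)
print(delta(p[0],p[1],.153))
for q in((628,67),(626,65)):print(onz(W,q,.074))
E
```

```text
[ 0.53605712 -0.17741983 -0.33150722] -18.993964683807764 0.1636722076941931
[ 0.53457085 -0.17865552 -0.34548164] -19.794639736994167 0.18747787265450122
[ 0.53560518 -0.17754943 -0.34613551] -19.832103836540952 0.36973384246354335
(array([ -0.5,  10.7, 148.1]), np.float64(162.94))
[0.51816549 0.17827299 0.074     ]
[0.51531276 0.17609949 0.074     ]
```

Request:
carry_out --pt "100 -0.5 10.7 0 2.6" --pt "100 0 0 20 0" --pt "100 0 0 20 0" --pt "100 0 0 20 0" --pt "100 0 0 20 0" --pt "100 0 0 20 0" --pt "100 0 0 20 0" --pt "100 0 0 15 0" --pt "100 0 0 15 0" --pt "100 0 0 0 0" --pt "0 0 0 0 0" --pt "0 0 0 0 0" --pt "0 0 0 0 0" --pt "0 0 0 0 0" --pt "0 0 0 0 0" --pt "0 0 0 0 0"

```text
t: 6.08
tcp_pos: [0.5363, -0.1777, 0.152]
eef_rot: [0.17, 0.985, -0.0, 0.001]
contact_force: [-0.6, 1.3, 3.2]
gripper_width: 0.0191
grip_force: 59.4
```

```bash
python3 - <<'E'
from h import *
s=env.get_state();print(s['tcp_pos'],s['eef_rot'],s['contact_force'],s['moment'],s['gripper_width'],s['grip_force'],s['joint_positions'])
E
```

```text
[ 0.53626362 -0.17770091  0.1520102 ] [ 1.69781401e-01  9.85481556e-01 -4.25038348e-05  6.14106695e-04] [-0.64527702  1.32145778  3.23190925] [ 0.16948907  0.0090788  -0.02688039] 0.019084304867834467 59.35960650444031 [-4.44343525e-01  1.71045130e-01  1.82447908e+00  2.74725879e-04
  1.14486299e+00 -1.67403745e+00]
```

Key gripped: opening 19 mm at the right height. Lifting.

Request:
carry_out --pt "0 0 0 -4 0" --pt "0 0 0 -10 0" --pt "0 0 0 -15 0" --pt "0 0 0 -20 0" --pt "0 0 0 -20 0" --pt "0 0 0 -20 0" --pt "0 0 0 -6 0" --pt "0 0 0 0 0" --pt "0 0 0 0 0"

```text
t: 7.2
tcp_pos: [0.535, -0.1773, 0.2451]
eef_rot: [0.17, 0.985, 0.0, -0.001]
contact_force: [-0.7, 0.1, -5.6]
gripper_width: 0.0189
grip_force: 58.9
```

```bash
python3 - <<'E'
from h import *
s=env.get_state();print(s['tcp_pos'],s['contact_force'],s['moment'],s['gripper_width'])
W=camera_info('wrist');c,d=ray(W,(W['cx'],W['cy']));print('cam',c,d, delta(*c)[0], delta(.518,.178,.245))
cv2.imwrite('pics/side1.png',camera('side')[:,:,::-1]);cv2.imwrite('pics/scene1.png',camera('scene')[:,:,::-1])
t=s['tcp_pos'];P=[[t[0],t[1],t[2]-.137+h] for h in(0,.05,.1,.145)]
print(proj(camera_info('side'),P),proj(camera_info('scene'),P))
E
```

```text
[ 0.53497912 -0.17726821  0.24510339] [-0.66287588  0.10774529 -5.62148407] [0.06735162 0.03388496 0.02354588] 0.018948032601983696
cam [ 0.46652182 -0.15475288  0.38801834] [ 0.2652364  -0.09507227 -0.95948471] [  72.4   -1.7 -142.7] (array([134.9, 329.1,   0.5]), np.float64(160.45))
[[304.71874058 259.17417399]
 [304.55320871 243.33360635]
 [304.37468264 226.28890162]
 [304.2015666  209.79947042]] [[304.59213454 163.18977267]
 [304.542632   148.36449679]
 [304.48891398 132.88540858]
 [304.4366058  118.35462547]]
```

Request:
carry_out --pt "0 10 20 0 0" --pt "0 16 31 0 0" --pt "0 16 31 0 0" --pt "0 16 31 0 0" --pt "0 16 31 0 0" --pt "0 16 31 0 0" --pt "0 16 31 0 0" --pt "0 12 25 0 0" --pt "0 8 18 0 0" --pt "0 0 0 0 0" --pt "0 0 0 0 0" --pt "0 0 0 0 0"

```text
t: 8.8
tcp_pos: [0.5002, 0.0987, 0.2462]
eef_rot: [0.17, 0.985, -0.0, -0.0]
contact_force: [0.0, -0.3, -4.9]
gripper_width: 0.019
grip_force: 59.4
```

```bash
python3 - <<'E'
from h import *
s=env.get_state();print(s['tcp_pos'],s['contact_force'])
W=camera_info('wrist');w=camera('wrist')[:,:,::-1]
cv2.imwrite('pics/w2.png',w);np.save('w2.npy',W,allow_pickle=True)
u,v=proj(W,[.519,.178,.074])[0];print(u,v)
t=s['tcp_pos'];print('tip',proj(W,[[t[0],t[1],t[2]-.137]]))
u0,v0=int(u)-60,int(v)-75;print(u0,v0)
a=cv2.resize(w[max(v0,0):v0+150,u0:u0+120],(480,600),interpolation=cv2.INTER_CUBIC)
sd=camera('side')[:,:,::-1];cv2.imwrite('pics/side2.png',sd);cv2.imwrite('pics/scene2.png',camera('scene')[:,:,::-1])
b=cv2.resize(sd[110:200,230:310],(320,360),interpolation=cv2.INTER_CUBIC)
c=np.zeros((600,800,3),np.uint8);c[:,:480]=a;c[:360,480:]=b;cv2.imwrite('pics/c2.png',c)
E
```

```text
[0.50020633 0.09871908 0.2461567 ] [ 0.02016506 -0.33833266 -4.88482057]
402.14130925102575 172.527818720694
tip [[325.62967666 189.04727808]]
342 97
```

View pics/c2.png

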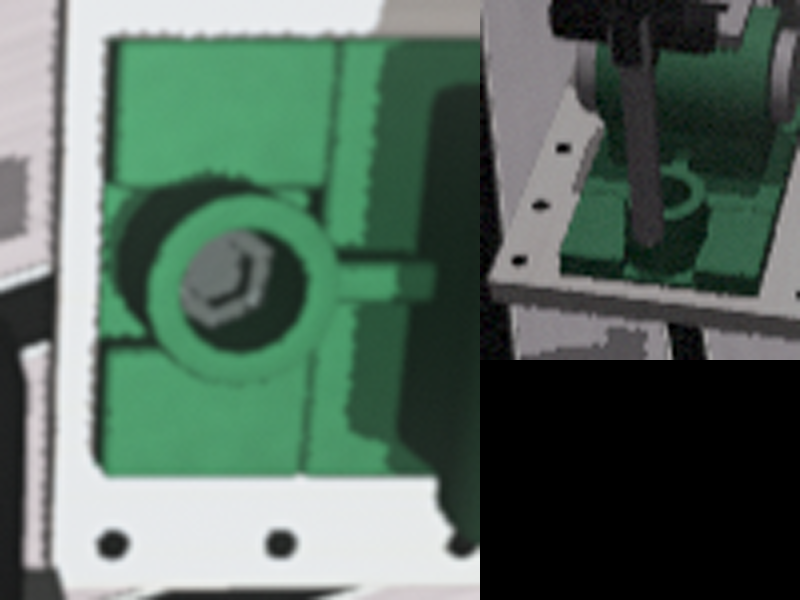

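The crop shows the boss ring centred near (244,289), which is full-image pixel (402.7,169), with the screw's head and hex socket lit inside it. I'll zoom on the hexagon, the key's tip and the scene view.

```bash
python3 - <<'E'
from h import *
w,s=cv2.imread('pics/w2.png'),cv2.imread('pics/scene2.png')
sd=cv2.imread('pics/side2.png')
W=np.load('w2.npy',allow_pickle=True).item()
z=lambda im,u,v,n,m,k:cv2.resize(im[v:v+m,u:u+n],(n*k,m*k),interpolation=cv2.INTER_CUBIC)
c=np.zeros((600,800,3),np.uint8)
c[:480,:400]=np.clip(z(w,382,150,40,48,10)*1.3,0,255)
c[:600,400:600]=z(w,305,175,40,120,5)
t=env.get_state()['tcp_pos'];P=proj(camera_info('scene'),[[t[0],t[1],t[2]-.137]])[0];Q=proj(camera_info('side'),[[t[0],t[1],t[2]-.137]])[0];print(P,Q)
u,v=int(P[0])-20,int(P[1])-45;print('scene',u,v);c[:300,600:]=z(s,u,v,40,60,5)
u,v=int(Q[0])-20,int(Q[1])-45;print('side',u,v);c[300:,600:]=z(sd,u,v,40,60,5)
cv2.imwrite('pics/c3.png',c)
for q in((402.7,168.9),(403,169.3)):print(onz(W,q,.074))
E
```

```text
[378.09227209 200.56504049] [271.64151874 169.331716  ]
scene 358 155
side 251 124
[0.51544774 0.17959243 0.074     ]
[0.51596609 0.17977657 0.074     ]
```

View pics/c3.png

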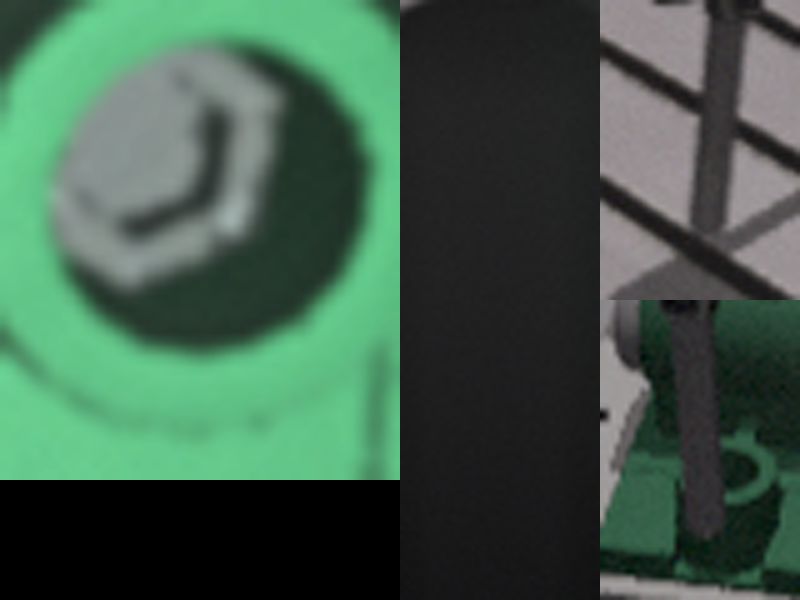

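```bash
python3 - <<'E'
from h import *
from scipy.optimize import least_squares
W=np.load('w2.npy',allow_pickle=True).item();S=camera_info('scene');D=camera_info('side')
t=env.get_state()['tcp_pos'];P=[[t[0],t[1],t[2]-.137+h] for h in(0,.03,.06,.09,.12)]
print('scene crop',((proj(S,P)-[358,155])*5+2).round()+[600,0]);print('side crop',((proj(D,P)-[251,124])*5+2).round()+[600,300])
# edges of shaft by intensity per row
g=cv2.imread('pics/scene2.png').astype(int).sum(2)
for v in (165,172,190,196):print(v,g[v,372:392])
g=cv2.imread('pics/side2.png').astype(int)
for v in (130,140,150,160,166):print(v,(g[v,258:282,1]-g[v,258:282,2]))
X=np.array([.5157,.1797])
k=lambda q:((q-[382,150])*10+4.5).round()
print('mouth',k(proj(W,[*X,.074])),'head',k(proj(W,[*X,.046])))
for a in range(0,60,10):
    A=np.radians(a+60*np.arange(6));print(a,k(proj(W,[[X[0]+.01028*np.cos(b),X[1]+.01028*np.sin(b),.046] for b in A])).astype(int).tolist())
E
```

```text
scene crop [[702. 230.]
 [708. 183.]
 [713. 134.]
 [718.  84.]
 [724.  33.]]
side crop [[705. 529.]
 [702. 481.]
 [698. 431.]
 [694. 379.]
 [690. 326.]]
165 [448 444 449 449 451 452 380 215 142 165 172 167 172 170 258 394 440 448
 457 446]
172 [ 91 124 181 279 387 410 295 159 151 171 174 172 166 223 352 436 450 446
 441 449]
190 [457 456 453 447 355 172 176 195 194 186 170 211 353 447 458 461 456 466
 461 464]
196 [453 455 442 384 216 168 176 190 180 174 182 316 441 468 461 458 468 463
 438 410]
130 [ 4 23 24 25 26 29 23  3  3  1 -1 -1  0 -2 -3  1 23 34 24 26 26 25 29 27]
140 [-6 -3  0 12 12 13 15  4 -2 -1  0  0 -1 -2 -2 -5  3 13 20 13  7 10  7  9]
150 [21 28 24 30 21 15 14 13 15  0 -1 -5 -4 -3 -3 -5  2 13 17 16 32 36 39 36]
160 [40 42 44 42 41 44 45 44 28 24 -3 -3 -3  0 -3 -3 -3  6 22 16 23 15 21 32]
166 [43 42 41 42 44 43 45 42 28 13 -1 -2 -2  0 -1  3 -2 -3 12 21 22 14 12 15]
mouth [[213. 195.]] head [[152. 149.]]
0 [[176, 233], [239, 166], [215, 81], [127, 65], [64, 133], [89, 217]]
10 [[191, 227], [242, 150], [203, 72], [112, 71], [62, 149], [101, 226]]
20 [[204, 218], [242, 135], [189, 65], [99, 80], [62, 164], [115, 232]]
30 [[216, 207], [239, 119], [174, 61], [87, 91], [65, 179], [130, 237]]
40 [[226, 194], [233, 105], [159, 59], [77, 104], [71, 193], [145, 238]]
50 [[234, 180], [225, 92], [143, 61], [69, 118], [79, 206], [161, 237]]
```

```bash
python3 - <<'E'
from h import *
W=np.load('w2.npy',allow_pickle=True).item();D=camera_info('side')
th=np.linspace(0,2*np.pi,120,endpoint=False)
def ringfit(i,im,name,p0,r):
    f=cv2.GaussianBlur(im[:,:,1].astype(np.float32)-im[:,:,2].astype(np.float32),(0,0),.6)
    def samp(p,rr):
        q=proj(i,np.c_[p[0]+rr*np.cos(th),p[1]+rr*np.sin(th),np.full(120,.074)]).astype(np.float32)
        return cv2.remap(f,q[:,0],q[:,1],cv2.INTER_LINEAR)[:,0]
    best=max(((samp((x,y),.0185).mean()+samp((x,y),.0225).mean()-2*samp((x,y),.0145).mean(),x,y) for x in p0[0]+np.arange(-.008,.0081,.0005) for y in p0[1]+np.arange(-.008,.0081,.0005)))
    print(name,best)
ringfit(W,cv2.imread('pics/w2.png'),'w2',(.517,.179),.0165)
ringfit(D,cv2.imread('pics/side0.png'),'side0',(.519,.179),.0165)
E
```

```text
w2 (np.float32(122.37091), np.float64(0.516), np.float64(0.179))
side0 (np.float32(31.884975), np.float64(0.5185000000000001), np.float64(0.1795))
```

Request:
carry_out --pt "0 2.6 20 0 0" --pt "0 2.6 20 0 0" --pt "0 2.6 20 0 0" --pt "0 2.8 21.4 0 0" --pt "0 0 0 0 10" --pt "0 0 0 0 10" --pt "0 0 0 12 0" --pt "0 0 0 5 0" --pt "0 0 0 0 0" --pt "0 0 0 0 0"

```text
t: 10.2
tcp_pos: [0.5177, 0.1795, 0.2293]
eef_rot: [0.338, 0.941, 0.0, 0.0]
contact_force: [0.6, -0.9, -4.2]
gripper_width: 0.0192
grip_force: 59.7
```

```bash
python3 - <<'E'
from h import *
s=env.get_state();t=s['tcp_pos'];print(t,s['contact_force'],s['moment'],delta(.5175,.179,t[2]))
D=camera_info('side');S=camera_info('scene')
a,b,w=[camera(n)[:,:,::-1] for n in('side','scene','wrist')]
z=lambda im,u,v,n,m,k:cv2.resize(im[v:v+m,u:u+n],(n*k,m*k),interpolation=cv2.INTER_CUBIC)
c=np.zeros((600,800,3),np.uint8)
P=[[t[0],t[1],t[2]-.137+h] for h in(0,.03,.06,.09)]
for im,i,x in((a,D,0),(b,S,400)):
    p=proj(i,P);u,v=int(p[0][0])-25,int(p[0][1])-45
    c[:,x:x+400]=z(im,u,v,50,75,8);print((u,v),((p-[u,v])*8+3.5+[x,0]).round().tolist())
    e=.026*np.array([[np.cos(q),np.sin(q),0] for q in np.arange(0,6.3,.785)])+[.5175,.179,.074]
    for q in (proj(i,e)-[u,v])*8+3.5+[x,0]:cv2.circle(c,tuple(int(k) for k in q),2,(0,0,255),-1)
cv2.imwrite('pics/c4.png',c)
E
```

```text
[0.51765999 0.17947073 0.2292927 ] [ 0.55415415 -0.94790193 -4.22648686] [-0.01925462 -0.00818275 -0.00155166] (array([-0.2, -0.5, -0. ]), np.float64(140.48))
(250, 107) [[204.0, 364.0], [200.0, 290.0], [195.0, 212.0], [190.0, 132.0]]
(370, 177) [[605.0, 370.0], [616.0, 294.0], [627.0, 215.0], [638.0, 134.0]]
```

View pics/c4.png

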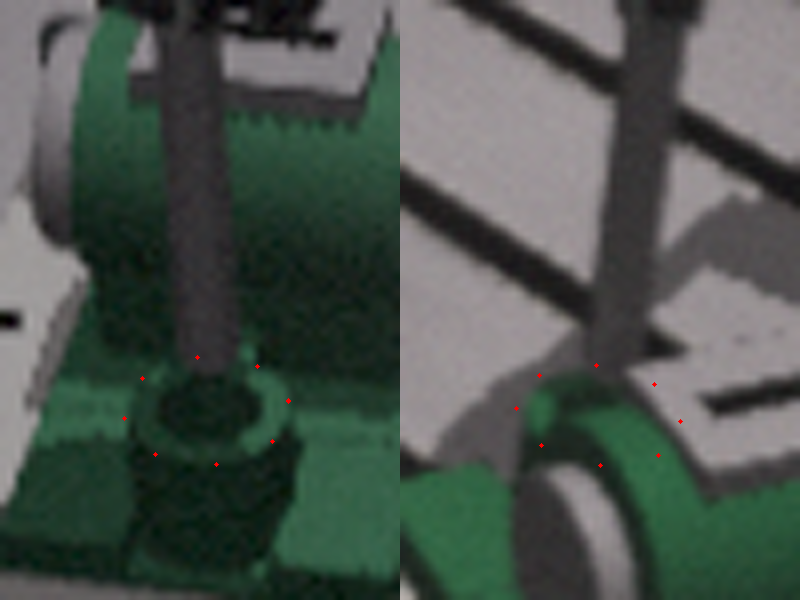

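The key's shaft and the boss ring are offset alike from prediction in both views (about 1 px). So they are lined up with each other, and I can enter the counterbore.

Request:
carry_out --pt "0 0 0 7 0" --pt "0 0 0 7 0" --pt "0 0 0 7 0" --pt "0 0 0 7 0" --pt "0 0 0 7 0" --pt "0 0 0 4 0" --pt "0 0 0 0 0"

```text
t: 11.22
tcp_pos: [0.5173, 0.1794, 0.1898]
eef_rot: [0.338, 0.941, -0.0, -0.0]
contact_force: [-0.4, 0.6, -4.5]
gripper_width: 0.0194
grip_force: 59.7
```

Request:
carry_out --pt "0 0 0 2 0" --pt "0 0 0 2 0" --pt "0 0 0 1 0" --pt "0 0 0 1 0" --pt "0 0 0 0 0"

```text
t: 11.85
tcp_pos: [0.5175, 0.1794, 0.1842]
eef_rot: [0.338, 0.941, -0.0, -0.0]
contact_force: [0.2, -0.3, -5.3]
gripper_width: 0.019
grip_force: 59.8
```

Request:
carry_out --pt "0 0 0 1 0" --pt "0 0 0 0.5 0" --pt "0 0 0 0.5 0" --pt "0 0 0 0 0"

```text
t: 12.35
tcp_pos: [0.5175, 0.1794, 0.1822]
eef_rot: [0.338, 0.941, -0.0, -0.0]
contact_force: [-0.1, 0.4, -4.4]
gripper_width: 0.0186
grip_force: 59.8
```

Request:
carry_out --pt "0 0 0 0.5 0" --pt "0 0 0 0.5 0" --pt "0 0 0 0.5 0" --pt "0 0 0 0 0"

```text
t: 12.85
tcp_pos: [0.5175, 0.1795, 0.1807]
eef_rot: [0.338, 0.941, -0.0, -0.0]
contact_force: [-0.6, -1.0, -5.2]
gripper_width: 0.0193
grip_force: 59.8
```

Request:
carry_out --pt "0 0 0 0.5 0" --pt "0 0 0 0.5 0" --pt "0 0 0 0 0"

```text
t: 13.22
tcp_pos: [0.5178, 0.1795, 0.1803]
eef_rot: [0.338, 0.941, 0.0, 0.0]
contact_force: [-0.9, -0.4, -1.9]
gripper_width: 0.0192
grip_force: 60.1
```

Contact has come with the tip's cone just inside the socket. I'll press lightly and turn clockwise.

Request:
carry_out --pt "0 0 0 0.8 0" --pt "0 0 0 0 2" --pt "0 0 0 0 2" --pt "0 0 0 0 2" --pt "0 0 0 0 0"

```text
t: 13.85
tcp_pos: [0.5181, 0.1797, 0.1798]
eef_rot: [0.387, 0.922, 0.0, 0.0]
contact_force: [-1.5, -0.3, 5.6]
gripper_width: 0.0193
grip_force: 61.0
```

```bash
python3 - <<'E'
from h import *
s=env.get_state();print(s['tcp_pos'],s['contact_force'],s['moment'],delta(0,0,0)[1])
E
```

```text
[0.51808403 0.17969133 0.17977282] [-1.45115252 -0.30943735  5.62827245] [0.0227588  0.46067356 0.03449455] 134.43
```

Request:
carry_out --pt "0 0 0 0 1.5" --pt "0 0 0 0 1.5" --pt "0 0 0 0 1.5" --pt "0 0 0 0 0"

```text
t: 14.35
tcp_pos: [0.5169, 0.1793, 0.1779]
eef_rot: [0.423, 0.906, -0.0, -0.001]
contact_force: [0.0, 0.6, -5.2]
gripper_width: 0.0194
grip_force: 59.7
```

Request:
carry_out --pt "0 0 0 0 1.5" --pt "0 0 0 0 1.5" --pt "0 0 0 0 1.5" --pt "0 0 0 0 0"

```text
t: 14.85
tcp_pos: [0.517, 0.1793, 0.1785]
eef_rot: [0.458, 0.889, -0.001, -0.001]
contact_force: [-1.2, 0.4, -4.5]
gripper_width: 0.0192
grip_force: 59.7
```

The force vanished and the tool sank, so the key has dropped in. I'll lower gently to seat it.

Request:
carry_out --pt "0 0 0 1 0" --pt "0 0 0 1 0" --pt "0 0 0 0.5 0" --pt "0 0 0 0 0"

```text
t: 15.35
tcp_pos: [0.5173, 0.1794, 0.1763]
eef_rot: [0.458, 0.889, -0.0, -0.0]
contact_force: [-1.6, 0.1, -5.7]
gripper_width: 0.0188
grip_force: 59.6
```

```bash
python3 - <<'E'
from h import *
s=env.get_state();print(s['tcp_pos'],s['contact_force'],s['moment'],delta(0,0,0)[1])
E
```

```text
[0.51725338 0.17941816 0.17628643] [-1.5880093   0.07827505 -5.71698552] [-0.03708089  0.43513429 -0.00693836] 125.45
```

Request:
carry_out --pt "0 0 0 1 0" --pt "0 0 0 0.7 0" --pt "0 0 0 0.7 0" --pt "0 0 0 0 0"

```text
t: 15.85
tcp_pos: [0.5174, 0.1794, 0.1739]
eef_rot: [0.458, 0.889, -0.0, -0.0]
contact_force: [-2.3, -0.2, -5.0]
gripper_width: 0.019
grip_force: 59.6
```

Request:
carry_out --pt "0 0 0 0.5 0" --pt "0 0 0 0.4 0" --pt "0 0 0 0 0"

```text
t: 16.23
tcp_pos: [0.5174, 0.1794, 0.1731]
eef_rot: [0.458, 0.889, -0.0, -0.0]
contact_force: [-1.4, -0.6, -3.6]
gripper_width: 0.0194
grip_force: 59.6
```

Request:
carry_out --pt "0 0 0 0 2" --pt "0 0 0 0 2" --pt "0 0 0 0 2" --pt "0 0 0 0 2" --pt "0 0 0 0 2" --pt "0 0 0 0 0"

```text
t: 16.98
tcp_pos: [0.5172, 0.1794, 0.1731]
eef_rot: [0.534, 0.845, -0.0, -0.0]
contact_force: [-3.0, 0.1, -3.1]
gripper_width: 0.0193
grip_force: 59.6
```

```bash
cat > st.py <<'E'
from h import *
s=env.get_state();print(s['t'],s['tcp_pos'],s['contact_force'],s['moment'],delta(0,0,0)[1],s['joint_positions'][5])
E
python3 st.py
```

```text
16.975 [0.51724785 0.17944465 0.17309414] [-3.02134399  0.12933466 -3.05802935] [-0.1883893   1.11694321  0.13321844] 115.44 -0.23829455088148674
```

Request:
carry_out --pt "0 0.2 -0.4 0 2" --pt "0 0 0 0 2" --pt "0 0 0 0 2" --pt "0 0 0 0 2" --pt "0 0 0 0 0"

```text
t: 17.6
tcp_pos: [0.5169, 0.1795, 0.1731]
eef_rot: [0.592, 0.806, -0.0, -0.0]
contact_force: [-4.0, -1.2, -4.7]
gripper_width: 0.0192
grip_force: 59.5
```

```bash
python3 st.py
```

```text
17.6 [0.51693654 0.17952068 0.17308466] [-4.01223786 -1.19400327 -4.68148007] [-0.0968964   1.12109613  0.13348447] 107.43 -0.09832341323147577
```

Request:
carry_out --pt "0 0 0 0 2" --pt "0 0 0 0 2" --pt "0 0 0 0 2" --pt "0 0 0 0 0"

```text
t: 18.1
tcp_pos: [0.5169, 0.1795, 0.1731]
eef_rot: [0.633, 0.774, -0.0, -0.0]
contact_force: [-4.2, -0.2, -4.2]
gripper_width: 0.0187
grip_force: 59.5
```

```bash
python3 st.py
```

```text
18.1 [0.51692112 0.17951743 0.17310652] [-4.15713606 -0.23137019 -4.2498201 ] [0.04765453 1.27275129 0.12574612] 101.42 0.006413646462329184
```

Request:
carry_out --pt "0 0 0 0 2" --pt "0 0 0 0 2" --pt "0 0 0 0 0"

```text
t: 18.48
tcp_pos: [0.517, 0.1795, 0.1731]
eef_rot: [0.66, 0.751, -0.0, -0.0]
contact_force: [-4.5, 0.4, -5.3]
gripper_width: 0.0195
grip_force: 59.5
```

```bash
python3 st.py
```

```text
18.475 [0.51695132 0.17954589 0.17312406] [-4.51873375  0.36591877 -5.27291356] [0.12809353 1.34143759 0.12520759] 97.42 0.07621821401146008
```

Request:
carry_out --pt "0 0 0 0 2" --pt "0 0 0 0 2" --pt "0 0 0 0 0"

```text
t: 18.85
tcp_pos: [0.5169, 0.1796, 0.1731]
eef_rot: [0.686, 0.728, -0.0, -0.0]
contact_force: [-5.0, 1.1, -4.8]
gripper_width: 0.0189
grip_force: 59.5
```

```bash
python3 st.py
```

```text
18.85 [0.51692734 0.17957373 0.17310757] [-4.97647017  1.0949907  -4.78772096] [0.19010574 1.45402556 0.14636053] 93.43 0.14602127183098962
```

Request:
carry_out --pt "0 0 -0.6 0 2" --pt "0 0 0 0 2" --pt "0 0 0 0 0"

```text
t: 19.23
tcp_pos: [0.5166, 0.1795, 0.1731]
eef_rot: [0.711, 0.704, 0.0, -0.0]
contact_force: [-4.1, 1.8, -5.2]
gripper_width: 0.0191
grip_force: 59.4
```

```bash
python3 st.py
```

```text
19.225 [0.51659019 0.17953621 0.17313567] [-4.10872401  1.76329109 -5.23635512] [0.2820726  1.26242272 0.12375075] 89.42 0.2159998561435379
```

Request:
carry_out --pt "0 0 0 0 2" --pt "0 0 0 0 1" --pt "0 0 0 0 0"

```text
t: 19.6
tcp_pos: [0.5165, 0.1795, 0.1732]
eef_rot: [0.729, 0.685, 0.0, -0.0]
contact_force: [-4.6, 1.5, -6.3]
gripper_width: 0.0189
grip_force: 59.4
```

```bash
python3 st.py
```

```text
19.6 [0.51652325 0.17954101 0.17315141] [-4.61861841  1.51865901 -6.25959712] [0.42141372 1.2390481  0.13456931] 86.44 0.2681254489803773
```

Request:
carry_out --pt "0 0 0 0 1.5" --pt "0 0 0 0 1.5" --pt "0 0 0 0 0"

```text
t: 19.98
tcp_pos: [0.5165, 0.1795, 0.1732]
eef_rot: [0.746, 0.665, 0.0, -0.0]
contact_force: [-3.3, 1.2, -6.5]
gripper_width: 0.0191
grip_force: 59.4
```

```bash
python3 st.py
```

```text
19.975 [0.51648673 0.1795494  0.17317268] [-3.285174    1.22077229 -6.4544461 ] [0.52053976 1.27552341 0.19182719] 83.43 0.3206345059742274
```

Request:
carry_out --pt "0 0 0 0 1.5" --pt "0 0 0 0 1.5" --pt "0 0 0 0 0"

```text
t: 20.35
tcp_pos: [0.5164, 0.1795, 0.1732]
eef_rot: [0.764, 0.646, -0.0, -0.0]
contact_force: [-4.2, 1.9, -6.6]
gripper_width: 0.0193
grip_force: 59.3
```

```bash
python3 st.py
```

```text
20.35 [0.51644472 0.17951693 0.17316236] [-4.17271884  1.90575815 -6.60868986] [0.50661617 1.28243107 0.15742297] 80.43 0.3729677316422632
```

Request:
carry_out --pt "0 0 0 0 1" --pt "0 0 0 0 1" --pt "0 0 0 0 0"

```text
t: 20.72
tcp_pos: [0.5165, 0.1795, 0.1732]
eef_rot: [0.775, 0.632, -0.0, -0.0]
contact_force: [-4.8, 2.3, -5.9]
gripper_width: 0.0192
grip_force: 59.3
```

```bash
python3 st.py
```

```text
20.725 [0.51645458 0.17950257 0.17315444] [-4.83371115  2.26818234 -5.9220474 ] [0.65299926 1.30569042 0.16869522] 78.44 0.4077519120456075
```

Request:
carry_out --pt "0 0 0 0 1" --pt "0 0 0 0 1" --pt "0 0 0 0 0"

```text
t: 21.1
tcp_pos: [0.5164, 0.1795, 0.1732]
eef_rot: [0.786, 0.619, -0.0, -0.0]
contact_force: [-4.0, 2.7, -6.4]
gripper_width: 0.019
grip_force: 59.3
```

```bash
python3 st.py
```

```text
21.1 [0.5164464  0.17950812 0.17315549] [-4.00748545  2.68257047 -6.37877921] [0.73812425 1.31272623 0.22091446] 76.42 0.44298984833224214
```

Request:
carry_out --pt "0 0 0 0 1" --pt "0 0 0 0 1" --pt "0 0 0 0 0"

```text
t: 21.48
tcp_pos: [0.5165, 0.1796, 0.1732]
eef_rot: [0.796, 0.605, 0.0, -0.0]
contact_force: [-4.0, 2.7, -6.7]
gripper_width: 0.019
grip_force: 59.3
```

```bash
python3 st.py
```

```text
21.475 [0.51646568 0.17957605 0.17318945] [-3.95314226  2.74173867 -6.71400932] [0.75039843 1.36851175 0.27384759] 74.44 0.47763609106271804
```

Request:
carry_out --pt "0 0 0 0 1" --pt "0 0 0 0 0"

```text
t: 21.72
tcp_pos: [0.5164, 0.1796, 0.1732]
eef_rot: [0.802, 0.598, 0.0, -0.0]
contact_force: [-3.9, 3.0, -7.1]
gripper_width: 0.0192
grip_force: 59.4
```

```bash
python3 st.py
```

```text
21.725 [0.51643919 0.17959096 0.17315183] [-3.9073445   3.01857917 -7.07173056] [0.76854638 1.36863195 0.33826872] 73.45 0.49496528384507554
```

Request:
carry_out --pt "0 0 0 0 0.8" --pt "0 0 0 0 0" --pt "0 0 0 0 0"

```text
t: 22.1
tcp_pos: [0.5164, 0.1796, 0.1732]
eef_rot: [0.806, 0.592, 0.0, -0.0]
contact_force: [-4.7, 2.4, -7.0]
gripper_width: 0.019
grip_force: 59.4
```

```bash
python3 st.py
```

```text
22.1 [0.51643876 0.17962786 0.17316139] [-4.73428064  2.39573666 -6.97891851] [0.73377865 1.33642394 0.32053946] 72.66 0.5087453612831631
```

The torque has been climbing at about 3 N m/rad and is now about 0.33 N m, so the screw is tight. I'll relieve the wind-up, then draw the key out.

Request:
carry_out --pt "0 0 0 0 -2" --pt "0 0 0 0 -2" --pt "0 0 0 0 0"

```text
t: 22.48
tcp_pos: [0.5165, 0.1795, 0.1732]
eef_rot: [0.785, 0.62, -0.0, -0.0]
contact_force: [-4.2, 3.2, -7.1]
gripper_width: 0.0192
grip_force: 59.3
```

```bash
python3 st.py
```

```text
22.475 [0.51648871 0.17950418 0.17316686] [-4.21961813  3.237062   -7.11439148] [0.75355793 1.30077524 0.20297937] 76.63 0.43932486246094665
```

Request:
carry_out --pt "0 0 0 0 -1.5" --pt "0 0 0 0 0"

```text
t: 22.72
tcp_pos: [0.5165, 0.1794, 0.1732]
eef_rot: [0.776, 0.63, 0.0, -0.0]
contact_force: [-4.1, 2.4, -6.8]
gripper_width: 0.0195
grip_force: 59.3
```

```bash
python3 st.py
```

```text
22.725 [0.51652908 0.17944234 0.17320916] [-4.07548843  2.44064686 -6.78101094] [0.70214359 1.38320347 0.15812823] 78.13 0.41308488464671694
```

Request:
carry_out --pt "0 0 0 0 -1" --pt "0 0 0 0 0"

```text
t: 22.98
tcp_pos: [0.5166, 0.1794, 0.1733]
eef_rot: [0.771, 0.637, 0.0, -0.0]
contact_force: [-4.3, 2.5, -6.4]
gripper_width: 0.0193
grip_force: 59.4
```

```bash
python3 st.py
```

```text
22.975 [0.51655774 0.17941939 0.17329959] [-4.31832671  2.51347397 -6.37716939] [0.69926475 1.44212043 0.11132626] 79.16 0.3951956038205954
```

Request:
carry_out --pt "0 0 0 0 -1.5" --pt "0 0 0 -1 0" --pt "0 0 0 -2 0" --pt "0 0 0 -3 0" --pt "0 0 0 0 0"

```text
t: 23.6
tcp_pos: [0.5175, 0.1794, 0.1804]
eef_rot: [0.762, 0.647, 0.001, 0.001]
contact_force: [-3.8, 1.7, -3.2]
gripper_width: 0.0192
grip_force: 59.9
```

```bash
python3 st.py
```

```text
23.6 [0.51751095 0.17938482 0.18040804] [-3.75940546  1.68352209 -3.19407699] [0.41720318 1.27518225 0.00248136] 80.64 0.3693433518809977
```

Request:
carry_out --pt "0 0 0 -3 0" --pt "0 0 0 -6 0" --pt "0 0 0 -10 0" --pt "0 0 0 -15 0" --pt "0 0 0 -15 0" --pt "0 0 0 -16 0" --pt "0 0 0 -3 -10" --pt "0 0 0 0 -10" --pt "0 0 0 0 -10" --pt "0 0 0 0 -10" --pt "0 0 0 0 -10" --pt "0 0 0 0 -10" --pt "0 0 0 0 -10" --pt "0 0 0 0 -10" --pt "0 0 0 0 0"

```text
t: 25.48
tcp_pos: [0.5168, 0.1795, 0.248]
eef_rot: [0.169, 0.986, 0.0, 0.0]
contact_force: [0.6, -0.2, -5.2]
gripper_width: 0.0194
grip_force: 59.9
```

```bash
python3 st.py; python3 -c "
from h import *
print(delta(.5358,-.1776,.247))"
```

```text
25.475 [0.51677049 0.17947014 0.24801557] [ 0.62977586 -0.1959905  -5.18191097] [ 0.05287642  0.0200377  -0.01745172] 160.54 -1.0250952373470676
(array([-136.9, -330.3,    1. ]), np.float64(160.54))
```

Request:
carry_out --pt "0 -8 -20 0 0" --pt "0 -14 -34 0 0" --pt "0 -14 -34 0 0" --pt "0 -14 -34 0 0" --pt "0 -14 -34 0 0" --pt "0 -14 -34 0 0" --pt "0 -14 -34 0 0" --pt "0 -14 -34 0 0" --pt "0 -14 -34 0 0" --pt "0 -11 -26 0 0" --pt "0 -5.9 -12.3 0 0" --pt "0 0 0 0 0" --pt "0 0 0 0 0"

```text
t: 27.1
tcp_pos: [0.5362, -0.1764, 0.2471]
eef_rot: [0.168, 0.986, 0.001, -0.0]
contact_force: [0.6, 0.4, -4.9]
gripper_width: 0.0193
grip_force: 60.0
```

```bash
python3 - <<'E'
from h import *
s=env.get_state();t=s['tcp_pos'];print(t,delta(.5358,-.1776,.247))
z=lambda im,u,v,n,m,k:cv2.resize(im[v:v+m,u:u+n],(n*k,m*k),interpolation=cv2.INTER_CUBIC)
c=np.zeros((600,800,3),np.uint8);k=0
# same-pose comparison with the pictures after the first lift
for n in('side','scene'):
    a=camera(n)[:,:,::-1];b=cv2.imread(f'pics/{n}1.png')
    p=proj(camera_info(n),[[t[0],t[1],t[2]-.137]])[0].astype(int)
    for im in(b,a):
        c[:,k:k+200]=z(im,p[0]-20,p[1]-80,40,120,5);k+=200
cv2.imwrite('pics/c5.png',c)
E
```

```text
[ 0.5361848  -0.17640081  0.24707948] (array([-0. , -1.3,  0.1]), np.float64(160.66))
```

View pics/c5.png

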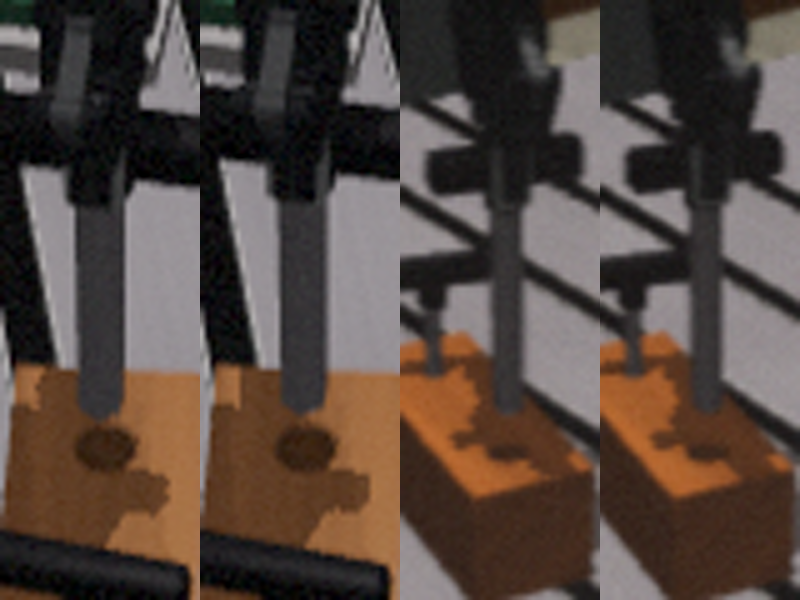

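The key and hole line up just as they did right after the first lift: hole at crop (105,448), shaft at x≈103. I'll lower the key into the hole.

Request:
carry_out --pt "0 0.3 -1.4 5 0" --pt "0 0 0 8 0" --pt "0 0 0 8 0" --pt "0 0 0 6 0" --pt "0 0 0 4 0" --pt "0 0 0 4 0" --pt "0 0 0 4 0" --pt "0 0 0 0 0"

```text
t: 28.2
tcp_pos: [0.5353, -0.1784, 0.2076]
eef_rot: [0.168, 0.986, 0.0, -0.0]
contact_force: [0.3, 1.4, -6.3]
gripper_width: 0.0191
grip_force: 60.0
```

```bash
python3 st.py
```

```text
28.2 [ 0.5353456  -0.17840091  0.20764008] [ 0.33544087  1.357345   -6.3110756 ] [ 0.33442207 -0.15594842 -0.03669267] 160.65 -1.6796509825943373
```

Request:
carry_out --pt "0 0 0.7 6 0" --pt "0 0 0 8 0" --pt "0 0 0 8 0" --pt "0 0 0 8 0" --pt "0 0 0 8 0" --pt "0 0 0 8 0" --pt "0 0 0 4 0" --pt "0 0 0 2 0" --pt "0 0 0 1 0" --pt "0 0 0 0 0"

```text
t: 29.45
tcp_pos: [0.5359, -0.1781, 0.1554]
eef_rot: [0.168, 0.986, -0.0, 0.0]
contact_force: [-0.1, 0.1, -4.9]
gripper_width: 0.0188
grip_force: 60.0
```

```bash
python3 st.py
```

```text
29.45 [ 0.53586967 -0.17814981  0.15536057] [-0.05265261  0.1313118  -4.92582678] [0.13768149 0.00919436 0.0175087 ] 160.65 -1.678375037456055
```

Lower by 2.5 mm more, release and rise.

Request:
carry_out --pt "0 0 0 1.5 0" --pt "0 0 0 1 0" --pt "0 0 0 0 0" --pt "0 0 0 0 0"

```text
t: 29.95
tcp_pos: [0.5357, -0.1781, 0.1527]
eef_rot: [0.168, 0.986, 0.0, -0.0]
contact_force: [0.0, 1.0, -5.8]
gripper_width: 0.019
grip_force: 60.0
```

Request:
carry_out --pt "30 0 0 0 0" --pt "50 0 0 0 0" --pt "90 0 0 0 0" --pt "100 0 0 0 0" --pt "100 0 0 0 0" --pt "100 0 0 0 0" --pt "100 0 0 -10 0" --pt "100 0 0 -20 0" --pt "100 0 0 -30 0" --pt "100 0 0 -30 0" --pt "100 0 0 -30 0" --pt "100 0 0 0 0" --pt "100 0 0 0 0"

```text
t: 31.58
tcp_pos: [0.5354, -0.1779, 0.2721]
eef_rot: [0.168, 0.986, 0.0, -0.0]
contact_force: [-0.2, -0.6, -0.4]
gripper_width: 0.0855
grip_force: 0.0
```

```bash
python3 - <<'E'
from h import *
z=lambda im,u,v,n,m,k:cv2.resize(im[v:v+m,u:u+n],(n*k,m*k),interpolation=cv2.INTER_CUBIC)
c=np.zeros((600,800,3),np.uint8)
c[:480,:400]=z(camera('side')[:,:,::-1],260,215,100,120,4);c[:480,400:]=z(camera('scene')[:,:,::-1],260,100,100,120,4)
cv2.imwrite('pics/c6.png',c)
E
```

```text
(no output)
```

View pics/c6.png

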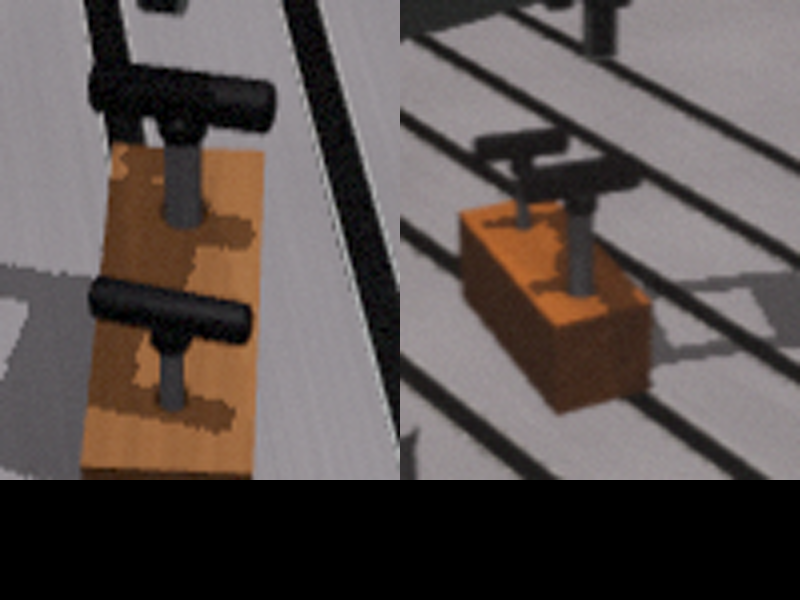

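The large key stands upright in its hole (shaft at (183,200) in the side crop), the small key is untouched, and the gripper is clear.

```bash
python3 -c "
from rig import env
print(env.finish_job())"
```

```text
the job is handed in; nothing more can be done
None
```

The job is handed in at about 32 s of the 67 s allowed, with no verdict returned: the screw came up tight at about 0.33 N m, and the larger key is back upright in its own hole with the gripper clear.

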